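# Reset the rover with its lock-out key

### The arm

A 6-joint arm with a two-finger parallel gripper is mounted at the origin on the work surface. World frame = base frame: x ahead of the robot, y to its left, z up, the work surface at z = 0. Lengths are in mm, angles in rad, forces in N, time in s.
With the tool pointing down it reaches from about 400 to 925 mm from the base axis. Payload 12.5 kg.
Tool frame: the origin (TCP) lies between the finger pads; the fingertips stand 11 mm ahead of it and the grasp point (between the pads) lies 8 mm behind it (env.tip_extent is the distance from the TCP to the fingertips, in mm); x points along the fingers, z is the direction in which the jaws open and shut, and the axes are right-handed (so a half turn about x gives the same grasp; the last joint's range is limited). The gripper opens to 95 mm and grips with 3 to 60 N. Pads are 20 mm wide; open, the fingers measure 119 mm over their backs; the gripper's body (75 mm by 180 mm) begins 59 mm behind the grasp point.
Start: joints at [-1.4, 0.491, 1.559, -0, 1.092, -0.106], TCP at [170.822, -601.22, 225.661] pointing down, gripper open.
Joint ranges: [-3.1, 3.1], [-0.84, 2.19], [0.05, 2.79], [-1.13, 4.28], [0.06, 2.93], [-2.69, 2.69]. Speed limits (rad/s): [2.22, 2.22, 2.79, 3.14, 3.14, 3.14].

### API

Orientations are given as [roll, pitch, yaw] about the fixed x, y, z axes, in that order (R = Rz(yaw) Ry(pitch) Rx(roll)).
In Python, from cell import status, imaging, env gives the robot as it stands. The module is installed in compiled form; this text tells all that it offers.
- The arm moves only by the tool apply_moves, never from a script. Its argument "increments" is a list of rows, each a list of 5 numbers: the closure, from 0 (fully open) to 1 (shut), then the shift along the tool's x, y, z in mm, then the turn about the tool's x in degrees. A call has 1 to 10 rows; each row shifts and turns the commanded pose from where the row before left it, along the tool's axes as they then stand; what a row does not reach is not made up. A row lasts 1/10 s, in which the tool goes at most 50 mm and 8.59 degrees, less where a joint would pass 70% of its speed; a pose out of reach is approached as far as the arm can. A call with a gripper value outside its range is refused whole. The fingers move at their own pace and stop on an object; the grip force is fixed at half the most. Time passes only in rows, so rows that do not move let the fingers close. It gives the time, the measured TCP pose, the force and the opening at its end, in the units of the state.
- status.state(): the state, without advancing time (a new reading comes with each control period).
- imaging.read_camera(name): name is "scene" or "top" or "wrist"; returns a dict with "pixels" (420x560x3 uint8, red, green, blue), "fovy" (degrees; the focal length in pixels is half the picture's height over the tangent of half this angle, whatever the lens; pixels are square), "cx", "cy" (the principal point, pixels), "R" (3x3) and "t" (3): a world point X has camera coordinates R X + t. Camera axes: x right, y down, z forward; pixel columns grow to the right and rows downward; lengths in mm; the calibration is good to about 2 mm. A picture is of the moment at which its call begins. There is no depth.
- env.job_done(): hands the job in, once; it reports no verdict.
The state is a dict: "t": time; "joints": joint angles; "qvel": joint speeds; "tau": joint torques, N m; "eef_pos": TCP position; "tcp_rot": TCP orientation; "ft_force": force on the tool from outside, world axes, zero at the start; "moment": the same for the moment, N m; "opening": opening from 0.0 (shut) to 1.0 (fully open).
Only numpy, scipy, OpenCV 4.12 (cv2) and the standard library are available. Lean on these libraries where they do the work, as an engineer would, in place of code of your own. Each camera call takes 0.05 s, during which the arm holds its last target. There are 200 camera calls.

### The job

Clear the safety lock-out of the rover: take the red reset key from its blue holder, push it fully home into the lock on the rover's top deck, and turn it clockwise (seen from above) until it stops against the end contact. Then turn it back home, draw it out and stand it fully down in its holder again, and let go. Work by feel with a light hand - do not force the key in the lock - and leave the other things on the bench where they are.

Things in the scene. Friction and masses are not known exactly. Their poses are not given: they have to be found in the camera images.
- key_bow (a point): Centre of the key's flat red bow (grip), 36 mm (key x) by 10 mm (key y) by 30 mm high, at the top of the upright key; z points up along the shaft. Grip the flat sides, fingers closing along key y. The key weighs about 40 g; its tip is 57 mm below this point. The key is the same either way round (half a turn about z).
- key_tip (a point): Centre of the lower end of the key's round steel shaft (10 mm diameter, foot chamfered 1.5 to 2 mm). Here two opposite lugs, 5 mm wide and 8 mm tall, stick out along key +x and -x (in line with the bow's long side) to 13 mm from the shaft's axis; their edges are barely rounded. A 16 mm red collar begins 38 mm above the tip.
- lock_mouth (a point): Centre of the keyhole in the top of the lock's aluminium cover (5 mm thick), on the deck of the fixed rover, 113 mm above the bench. Hole 12 mm across, with a 7 mm wide slot along this point's x, to 14.5 mm either side, for the lugs: 1 mm of clearance a side, no chamfer. The key goes in upright, lugs along x, either way round. Nothing on the rover is higher than the cover.
- lock_floor (a point): The lock's inner floor, 24 mm below the keyhole's mouth, where the key's tip comes to rest. With its tip within 5 mm of the floor the key can be turned, only clockwise seen from above. The cover then traps the lugs: the key comes out only at its home angle. Contact forces between key and lock or rover, added up, must stay below 30 N, or the key breaks.
- rotor (a joint): The lock's rotor, carried round by the key's lugs with up to 0.1 rad of play either way; light friction (0.03 N m), it stays where it is left. 0 = home, grows as it turns clockwise, rad; hard stop at 0. A yellow pointer on the cover shows it: pointing along the slot at the white dot it is home.
- endswitch (a joint): Sprung end contact in the lock that stops the key: 0 = free, grows in rad as the turned key presses it, made above 0.05 (0.075 N m, about 7 N at the lugs), hard stop at 0.12 (0.18 N m, about 17 N). The key meets it somewhere between 0.7 and 1.4 rad of turn from home, in another place each time (red dots on the cover show the region).
- holder_mouth (a point): Top of the blue key holder, a fixed block 84 mm (x) by 64 mm (y) by 30 mm high, on the axis of the standing key's shaft. Its pocket, centred on this point, is 29 mm (x) by 12 mm (y) and 22 mm deep, with a 2 mm chamfer. The key stands in it with its tip 22 mm below this point and its lugs along x, either way round.
- tape_center (a point): Roll of grey tape, 90 mm outer diameter, 45 mm high, lying flat; its centre. Leave alone.
- screwdriver_grip (a point): Screwdriver lying on the bench, 180 mm long; middle of its handle. Leave alone.
- wheel_center (a point): Spare rover wheel lying flat, 80 mm in diameter, 28 mm high; its centre. Leave alone.

How it is judged:
By the outcome, as a careful person would: the job done as asked, in the order asked, and still so for the second after the job is handed in, with the robot touching nothing.
It also fails if it takes over 72 s, if anything falls off the work surface, if the arm or the gripper's body presses on something with over 40 N, if the wrist force passes 120 N, or if a joint passes its speed limit or range.

## Working session

There is one attempt and no reset: what is moved stays moved. The work goes in short steps, Python scripts to look and compute and a tool call to move; the robot and the scene stay as the last step left them, time stands still between calls to the robot, and variables do not carry over. Pictures are saved under pics/ and viewed, about 8 in all and at most 12, crops included, and the job is handed in when it is done.

Besides the shell and the picture viewer there is one more tool, called after "Request:" by a JSON object that holds its "name" and its "arguments", one argument or row to a line. apply_moves: Moves the arm, as the interface text tells. Its arguments: {"type":"object","properties":{"increments":{"type":"array"}},"required":["increments"]}

```bash
mkdir -p pics; cat > h.py <<'E'
import numpy as np, cv2
from cell import status, imaging, env
def shot(n,f=None):
    c=imaging.read_camera(n); c['img']=cv2.cvtColor(c['pixels'],cv2.COLOR_RGB2BGR)
    c['f']=c['pixels'].shape[0]/2/np.tan(np.radians(c['fovy'])/2)
    c['R']=np.array(c['R']);c['t']=np.array(c['t'])
    if f: cv2.imwrite('pics/'+f,c['img'])
    return c
def ray(c,u,v):
    d=c['R'].T@np.array([(u-c['cx'])/c['f'],(v-c['cy'])/c['f'],1]); return -c['R'].T@c['t'],d
def onz(c,u,v,z):
    o,d=ray(c,u,v); return o+d*(z-o[2])/d[2]
def proj(c,X):
    p=c['R']@np.array(X,float)+c['t']; return p[:2]/p[2]*c['f']+[c['cx'],c['cy']]
E
python3 - <<'E'
from h import *
s=status.state();print(s)
a=shot('scene');b=shot('top');w=shot('wrist')
for c in(a,b,w):print(c['fovy'],c['cx'],c['cy'],-c['R'].T@c['t'],c['R'].round(3).tolist())
cv2.imwrite('pics/1.png',a['img']);cv2.imwrite('pics/2.png',b['img'])
np.save('R',0)
E
```

```text
{'t': 0.0, 'joints': array([-1.39962223e+00,  4.91557171e-01,  1.55944591e+00, -4.27901292e-06,
        1.09173168e+00, -1.05606596e-01]), 'qvel': array([ 7.81305377e-06, -1.54717036e-03,  1.21356112e-03, -1.22727550e-03,
       -4.81949357e-04, -1.08713689e-03]), 'tau': array([-2.65271214e-03, -6.12648296e+01, -2.58182555e+01,  6.91968645e-02,
        4.81958874e-02, -9.67027700e-05]), 'eef_pos': array([ 170.76375869, -600.97143466,  225.06445351]), 'tcp_rot': array([3.03930887, 1.5696542 , 1.74529521]), 'ft_force': array([-1.26012136, -0.11182147,  0.36009757]), 'moment': array([-0.00835007,  0.02225521, -0.00264089]), 'opening': 0.9981216322603707}
51.53890744022534 279.4071511344567 203.9308508768226 [1099.58451589   46.93881131  919.18680795] [[-0.064, 0.998, 0.015], [0.84, 0.062, -0.539], [-0.539, -0.022, -0.842]]
45.67315995688934 277.2196766087977 212.94407157148757 [ 515.02471196   45.82609583 1212.24889167] [[-0.015, -1.0, 0.011], [-1.0, 0.014, -0.025], [0.025, -0.011, -1.0]]
65.92861021146366 278.09906617372366 206.17354221794952 [ 237.37987855 -581.27363341  384.63063625] [[0.274, -0.962, -0.001], [-0.932, -0.266, 0.246], [-0.237, -0.066, -0.969]]
```

View pics/2.png

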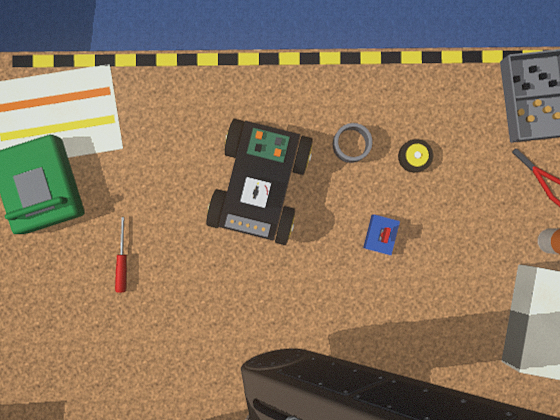

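View pics/1.png

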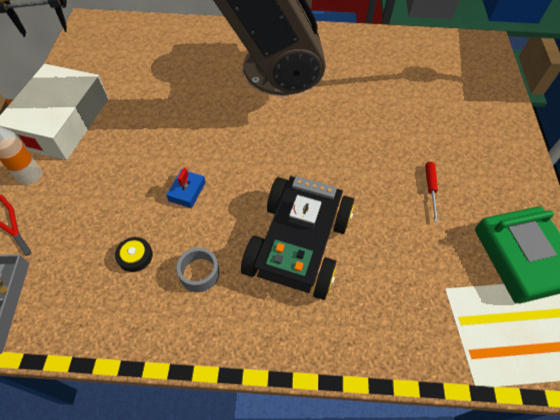

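```bash
python3 - <<'E'
from h import *
b=shot('top');a=shot('scene')
def big(m): 
    cs,_=cv2.findContours(m.astype(np.uint8),cv2.RETR_EXTERNAL,cv2.CHAIN_APPROX_NONE); return max(cs,key=cv2.contourArea)
def roi(m,x0,x1,y0,y1):
    o=np.zeros_like(m);o[y0:y1,x0:x1]=m[y0:y1,x0:x1];return o
for n,c,rh,rl in(('top',b,(355,410,205,265),(232,280,168,212)),('scene',a,(160,212,160,215),(285,325,190,228))):
    h=cv2.cvtColor(c['img'],cv2.COLOR_BGR2HSV).astype(int);H,S,V=h[...,0],h[...,1],h[...,2]
    red=roi(((H<8)|(H>172))&(S>150)&(V>80),*rh); blue=roi((H>105)&(H<130)&(S>120)&(V>60),*rh)
    wh=roi((S<60)&(V>150),*rl)
    k=big(red);M=cv2.moments(k);u,v=M['m10']/M['m00'],M['m01']/M['m00']
    print(n,'bow',u,v,onz(c,u,v,65 if n=='scene' else 76),cv2.contourArea(k))
    o,d=ray(c,u,v)
    for nm,m,z in(('holder',blue,30),('lock',wh,113)):
        hull=cv2.convexHull(big(m)); 
        P=np.array([onz(c,*p[0],z)[:2] for p in hull],np.float32)
        print(nm,cv2.minAreaRect(P))
    if n=='top':
        cv2.imwrite('pics/3.png',np.hstack([cv2.resize(b['img'][205:265,350:420],None,fx=6,fy=6,interpolation=2)[:360,:390],cv2.resize(b['img'][165:215,230:285],None,fx=7.2,fy=7.2,interpolation=2)]))
E
```

```text
top bow 385.3525641025641 234.77350427350424 [ 490.07864641 -212.83752226   76.        ] 78.0
holder ((490.5151062011719, -213.11441040039062), (67.49479675292969, 81.65909576416016), 74.75495910644531)
lock ((589.5910034179688, 81.34368896484375), (55.61891555786133, 56.26180648803711), 75.14879608154297)
scene bow 182.72927241962773 176.71235194585446 [ 492.66838307 -213.26683554   65.        ] 98.5
holder ((500.86712646484375, -210.24710083007812), (73.81702423095703, 96.07966613769531), 74.68391418457031)
lock ((591.1498413085938, 83.10089111328125), (55.97483444213867, 56.47428512573242), 75.12755584716797)
```

View pics/3.png

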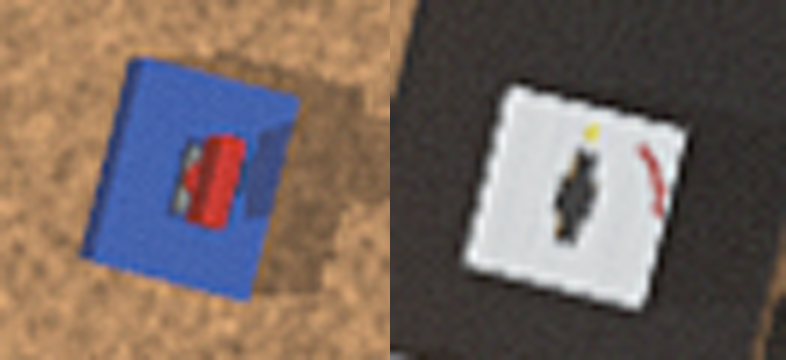

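```bash
cat >> h.py <<'E'
from scipy.spatial.transform import Rotation as Ro
def rot(s): return Ro.from_euler('xyz',s['tcp_rot'])
def plan(target,keyang):   # shift in tool axes (now), turn about tool x (deg), so jaw z is along keyang+90 (mod 180)
    s=status.state(); r=rot(s); sh=r.inv().apply(np.array(target)-s['eef_pos'])
    z=r.apply([0,0,1]); a=np.degrees(np.arctan2(z[1],z[0]))
    d=(keyang+90-a+90)%180-90
    print('pos',s['eef_pos'].round(2),'down',r.apply([1,0,0]).round(4),'jaw',round(a,2),'shift',sh.round(2),'turn+cw',round(-d,2),'j',s['joints'].round(3),'t',s['t'],'op',round(s['opening'],3))
    print('F',s['ft_force'].round(2),'M',s['moment'].round(3))
    return sh
E
python3 -c "
from h import *
plan([490.5,-213,200],-15.1)"
```

```text
pos [ 170.83 -601.11  225.39] down [-1.e-04  4.e-04 -1.e+00] jaw -74.14 shift [  25.54  413.58 -285.95] turn+cw 30.96 j [-1.4    0.491  1.559  0.     1.092 -0.106] t 0.25 op 1.001
F [-0.45 -0.61 -0.23] M [ 0.008  0.031 -0.055]
```

Request:
{"name": "apply_moves", "arguments": {
  "increments": [
    [0,2,35,-24,0],
    [0,2,35,-24,0],
    [0,2,35,-24,0],
    [0,2,35,-24,0],
    [0,2,35,-24,0],
    [0,2,35,-24,0],
    [0,2,35,-24,0],
    [0,2,35,-24,0],
    [0,2,35,-24,0],
    [0,2,35,-24,0]
  ]
}}

```text
t: 1.25
eef_pos: [442.8, -273.3, 205.7]
tcp_rot: [0.356, 1.57, -0.938]
ft_force: [-0.1, -0.3, -0.3]
opening: 1.004
```

Request:
{"name": "apply_moves", "arguments": {
  "increments": [
    [0,0,0,0,-8.5],
    [0,0,0,0,-8.5],
    [0,0,0,0,-8.5],
    [0,0,0,0,-8.5],
    [0,0,0,0,-8.5],
    [0,0,0,0,-8.5],
    [0,0,0,0,-8.5],
    [0,0,0,0,-8.5],
    [0,0,0,0,-8.5],
    [0,0,0,0,-8.5]
  ]
}}

```text
t: 2.25
eef_pos: [441.9, -274.7, 205.6]
tcp_rot: [-2.699, 1.571, -2.503]
ft_force: [-0.2, -0.1, 0.5]
opening: 1.003
```

Request:
{"name": "apply_moves", "arguments": {
  "increments": [
    [0,0,0,0,-8.5],
    [0,0,0,0,-8.5],
    [0,0,0,0,-8.5],
    [0,0,0,0,-8.5],
    [0,0,0,0,-8.5],
    [0,0,0,0,-8.5],
    [0,0,0,0,-8.5],
    [0,0,0,0,-4.5],
    [0,0,0,0,0]
  ]
}}

```text
t: 3.15
eef_pos: [441.9, -274.7, 205.6]
tcp_rot: [1.871, 1.571, -3.104]
ft_force: [-0.6, -0.2, 0.0]
opening: 1.002
```

```bash
python3 -c "
from h import *
plan([490.5,-213,200],-15.1)
w=shot('wrist','4.png')
for X in([490.5,-213,80],[490.5,-213,30]):print(proj(w,X))
s=status.state();o=-w['R'].T@w['t'];print(o,rot(s).inv().apply(o-s['eef_pos']))"
```

```text
pos [ 441.88 -274.69  205.6 ] down [-1.e-04 -0.e+00 -1.e+00] jaw 74.92 shift [  5.6  -30.89  72.22] turn+cw 0.02 j [-0.683  0.367  1.838 -0.     0.937 -1.991] t 3.15 op 1.002
F [-0.62 -0.22  0.04] M [ 0.074 -0.166  0.011]
[354.50829169 234.88199645]
[343.89849259 219.47577908]
[ 375.36530354 -255.70583389  365.11794823] [-159.49289066   69.18863297    0.80870095]
```

View pics/4.png

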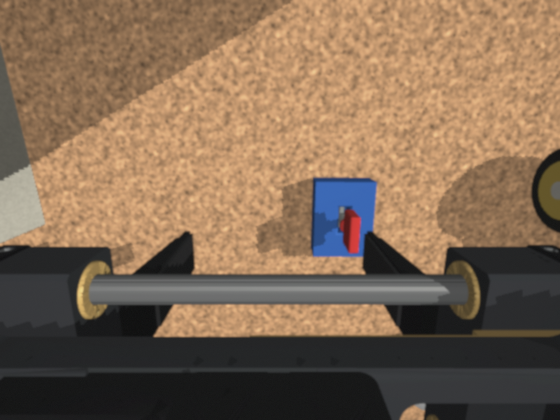

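Request:
{"name": "apply_moves", "arguments": {
  "increments": [
    [0,3,-10,24,0],
    [0,10,-10,24,0],
    [0,20,-11,24,0],
    [0,20,0,0,0],
    [0,0,0,0,0]
  ]
}}

```text
t: 3.7
eef_pos: [490.0, -212.3, 150.7]
tcp_rot: [1.326, 1.567, 2.631]
ft_force: [-0.1, -0.1, -0.9]
opening: 0.996
```

```bash
cat >> h.py <<'E'
def look(f=None,show=True):
    c=shot('wrist',f);h=cv2.cvtColor(c['img'],cv2.COLOR_BGR2HSV).astype(int);H,S,V=h[...,0],h[...,1],h[...,2]
    return c,((H<8)|(H>172))&(S>150)&(V>70),(H>105)&(H<130)&(S>120)&(V>50),(S<60)&(V>140)
def big(m):
    cs,_=cv2.findContours(m.astype(np.uint8),cv2.RETR_EXTERNAL,cv2.CHAIN_APPROX_NONE); return max(cs,key=cv2.contourArea)
def rect(c,m,z):
    P=np.array([onz(c,*p[0],z)[:2] for p in cv2.convexHull(big(m))],np.float32); return cv2.minAreaRect(P)
E
python3 -c "
from h import *
plan([490.5,-213,155],-15.1)
c,r,b,w=look('5.png')
print(rect(c,r,80),rect(c,b,30))
for X in([490.5,-213,80],[490.5,-213,30]):print(proj(c,X))
"
```

```text
pos [ 490.05 -212.26  150.67] down [-0.0034  0.0019 -1.    ] jaw 74.8 shift [-4.34 -0.61 -0.59] turn+cw -0.1 j [-0.532  0.458  1.862 -0.     0.825 -1.838] t 3.7 op 0.996
F [-0.1  -0.12 -0.93] M [ 0.06  -0.148 -0.03 ]
((488.0907897949219, -212.45831298828125), (12.539998054504395, 39.267906188964844), 74.8180923461914) ((490.0237731933594, -213.24459838867188), (62.96885299682617, 84.3724594116211), 74.80362701416016)
[275.66267385 221.20273057]
[275.99680139 205.05737331]
```

View pics/5.png

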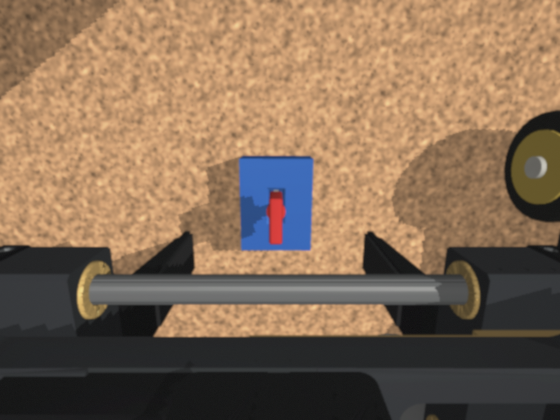

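Request:
{"name": "apply_moves", "arguments": {
  "increments": [
    [0,20,0,-0.6,0],
    [0,20,0,0,0],
    [0,20,0,0,0],
    [0,20,0,0,0],
    [0,6,0,0,0],
    [0,0,0,0,0],
    [0,0,0,0,0]
  ]
}}

```text
t: 4.45
eef_pos: [490.9, -214.4, 67.7]
tcp_rot: [-1.9, 1.569, -0.595]
ft_force: [-0.9, -0.0, -0.1]
opening: 1.003
```

```bash
python3 -c "
from h import *
plan([490,-213,64],-15.2)
"
```

```text
pos [ 490.87 -214.38   67.73] down [ 1.2e-03 -8.0e-04 -1.0e+00] jaw 74.82 shift [3.73 1.2  1.11] turn+cw 0.02 j [-0.535  0.585  1.927 -0.     0.629 -1.841] t 4.45 op 1.003
F [-0.88 -0.05 -0.11] M [ 0.089 -0.15   0.007]
```

Request:
{"name": "apply_moves", "arguments": {
  "increments": [
    [0,3.5,1.2,1.1,0],
    [0,0,0,0,0],
    [0,0,0,0,0]
  ]
}}

```text
t: 4.75
eef_pos: [489.7, -212.5, 63.5]
tcp_rot: [-1.949, 1.57, -0.643]
ft_force: [0.3, -0.4, 0.2]
opening: 1.002
```

```bash
python3 -c "
from h import *
plan([490,-213,64],-15.2)
c,r,b,w=look('6.png')
print(rect(c,r,80),rect(c,b,30))
for X in([490,-213,80],[490,-213,30]):print(proj(c,X))
"
```

```text
pos [ 489.71 -212.55   63.51] down [ 4.e-04 -3.e-04 -1.e+00] jaw 74.86 shift [-0.49 -0.4  -0.36] turn+cw 0.06 j [-0.533  0.59   1.933 -0.     0.618 -1.84 ] t 4.75 op 1.002
F [ 0.3  -0.41  0.21] M [ 0.099 -0.174 -0.023]
((478.05352783203125, -209.73086547851562), (12.31250286102295, 24.663822174072266), 74.89453887939453) ((480.7101135253906, -210.8215789794922), (63.19837188720703, 68.79252624511719), 74.43817901611328)
[274.96196105 273.10276284]
[275.69070325 237.62805207]
```

Request:
{"name": "apply_moves", "arguments": {
  "increments": [
    [0,0,-0.3,-0.4,0],
    [0.7,0,0,0,0],
    [0.7,0,0,0,0],
    [0.7,0,0,0,0],
    [0.85,0,0,0,0],
    [0.85,0,0,0,0],
    [1,0,0,0,0],
    [1,0,0,0,0],
    [1,0,0,0,0]
  ]
}}

```text
t: 5.7
eef_pos: [489.8, -213.0, 63.1]
tcp_rot: [-2.493, 1.571, -1.186]
ft_force: [0.6, 0.5, 0.5]
opening: 0.388
```

```bash
python3 -c "
from h import *
plan([490,-213,64],-15.2)
"
```

```text
pos [ 489.81 -212.98   63.14] down [ 0.e+00 -1.e-04 -1.e+00] jaw 74.86 shift [-0.86 -0.18  0.03] turn+cw 0.06 j [-0.534  0.591  1.932 -0.     0.618 -1.84 ] t 5.7 op 0.388
F [0.55 0.53 0.55] M [ 0.06  -0.145 -0.013]
```

Request:
{"name": "apply_moves", "arguments": {
  "increments": [
    [1,0,0,0,0],
    [1,0,0,0,0],
    [1,0,0,0,0],
    [1,0,0,0,0],
    [1,0,0,0,0],
    [1,0,0,0,0]
  ]
}}

```text
t: 6.3
eef_pos: [489.8, -213.1, 63.1]
tcp_rot: [-2.844, 1.571, -1.538]
ft_force: [-1.2, -2.1, -0.5]
opening: 0.103
```

```bash
python3 -c "
from h import *
plan([490,-213,64],-15.2)
"
```

```text
pos [ 489.79 -213.09   63.11] down [ 0.e+00 -2.e-04 -1.e+00] jaw 74.86 shift [-0.89 -0.18  0.15] turn+cw 0.06 j [-0.534  0.591  1.932 -0.     0.618 -1.84 ] t 6.3 op 0.103
F [-1.22 -2.12 -0.48] M [-0.357  0.018  0.014]
```

Request:
{"name": "apply_moves", "arguments": {
  "increments": [
    [1,0,0,0,0],
    [1,-5,0,0,0],
    [1,-8,0,0,0],
    [1,-12,0,0,0],
    [1,-15,0,0,0],
    [1,-20,0,0,0],
    [1,-25,0,0,0],
    [1,-25,0,0,0],
    [1,-20,0,0,0],
    [1,0,0,0,0]
  ]
}}

```text
t: 7.3
eef_pos: [490.7, -213.1, 196.6]
tcp_rot: [-1.789, 1.565, -0.482]
ft_force: [0.4, -0.1, -0.2]
opening: 0.101
```

```bash
python3 -c "
from h import *
plan([590.4,82.2,200],-15)
"
```

```text
pos [ 490.66 -213.14  196.56] down [ 0.0047 -0.0025 -1.    ] jaw 74.87 shift [ -3.7  -19.2  311.13] turn+cw -0.13 j [-0.533  0.396  1.817  0.     0.923 -1.84 ] t 7.3 op 0.101
F [ 0.38 -0.08 -0.23] M [ 0.025 -0.171 -0.009]
```

Request:
{"name": "apply_moves", "arguments": {
  "increments": [
    [1,0,-1,20,0],
    [1,-1,-2,35,0],
    [1,-1,-3,45,0],
    [1,-1,-3,48,0],
    [1,0,-3,48,0],
    [1,0,-3,45,0],
    [1,0,-2,35,0],
    [1,0,-1,20,0],
    [1,0,-1,12,0],
    [1,0,0,3,0]
  ]
}}

```text
t: 8.3
eef_pos: [589.3, 83.1, 195.8]
tcp_rot: [1.756, 1.57, 3.064]
ft_force: [-0.6, -0.1, -1.7]
opening: 0.104
```

Request:
{"name": "apply_moves", "arguments": {
  "increments": [
    [1,0,0,0,0],
    [1,0,0,0,0],
    [1,0,0,0,0]
  ]
}}

```text
t: 8.6
eef_pos: [589.2, 81.3, 196.2]
tcp_rot: [2.786, 1.571, -2.192]
ft_force: [-1.1, 0.1, 0.7]
opening: 0.106
```

```bash
python3 -c "
from h import *
plan([590.4,82.2,180],-15)
c,r,b,w=look('7.png')
a=shot('scene')
u,v=proj(c,[590.4,82.2,113]);print(u,v)
u,v=int(u),int(v)
m=np.zeros_like(w);m[max(v-120,0):v+120,u-120:u+120]=w[max(v-120,0):v+120,u-120:u+120]
print(rect(c,m,113))
p=proj(a,[590.4,82.2,120]).astype(int)
cr=cv2.resize(a['img'][p[1]-50:p[1]+40,p[0]-45:p[0]+45],(400,400),interpolation=2)
cv2.imwrite('pics/8.png',np.hstack([cv2.resize(c['img'][v-90:v+110,u-100:u+100],(400,400),interpolation=2),cr]))
"
```

```text
pos [589.22  81.32 196.16] down [-1.e-04 -1.e-04 -1.e+00] jaw 74.79 shift [16.16 -0.91  1.16] turn+cw -0.21 j [ 0.026  0.479  1.669 -0.     0.993 -1.279] t 8.6 op 0.106
F [-1.09  0.13  0.68] M [ 0.087 -0.091 -0.001]
278.1305968446445 216.50770278383743
((517.66552734375, 103.06852722167969), (92.78763580322266, 27.124557495117188), 74.82830047607422)
```

View pics/8.png

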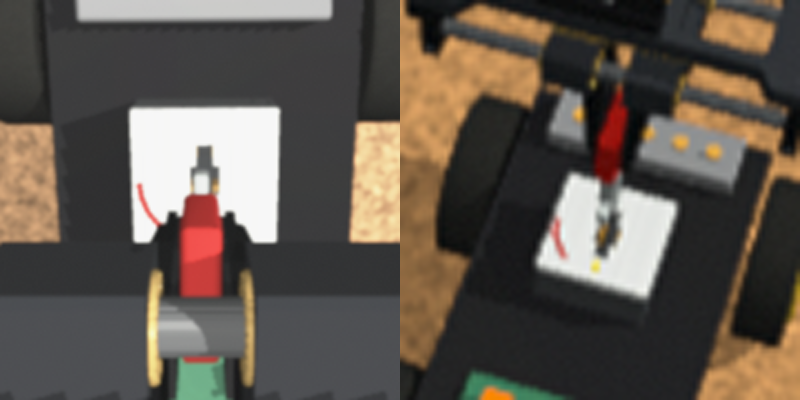

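Request:
{"name": "apply_moves", "arguments": {
  "increments": [
    [1,0,-15,0.4,0],
    [1,0,-15,0,0],
    [1,0,-10,0,0],
    [1,0,0,0,0],
    [1,0,0,0,0],
    [1,0,0,0,0]
  ]
}}

```text
t: 9.3
eef_pos: [627.5, 72.3, 196.1]
tcp_rot: [1.974, 1.57, -3.003]
ft_force: [-0.5, 0.6, -0.5]
opening: 0.104
```

```bash
python3 -c "
from h import *
plan([590.4,82.2,180],-15)
c,r,b,w=look('9.png')
u,v=proj(c,[590.4,82.2,113]);print(u,v)
u,v=int(u),int(v)
m=np.zeros_like(w);m[v-55:v+55,u-55:u+55]=w[v-55:v+55,u-55:u+55]
R=rect(c,m,113);print(R)
# slot: dark pixels inside cover
h=cv2.cvtColor(c['img'],cv2.COLOR_BGR2GRAY);d=np.zeros_like(w);d[v-25:v+25,u-25:u+25]=(h<110)[v-25:v+25,u-25:u+25]
print(rect(c,d,113))
cv2.imwrite('pics/10.png',cv2.resize(c['img'][max(v-70,0):v+90,u-80:u+80],(640,640),interpolation=2))
print(u-80,max(v-70,0))
"
```

```text
pos [627.53  72.3  196.1 ] down [-4.e-04 -1.e-04 -1.e+00] jaw 74.86 shift [16.12 38.42 -0.13] turn+cw -0.14 j [ 0.01   0.53   1.575 -0.     1.038 -1.296] t 9.3 op 0.104
F [-0.48  0.64 -0.54] M [ 0.122 -0.134 -0.05 ]
276.4095020836798 166.14545299168995
((590.3219604492188, 83.70367431640625), (57.697330474853516, 57.10888671875), 75.81741333007812)
((590.0413208007812, 83.53316497802734), (9.010167121887207, 25.452186584472656), 74.8995132446289)
196 96
```

View pics/10.png

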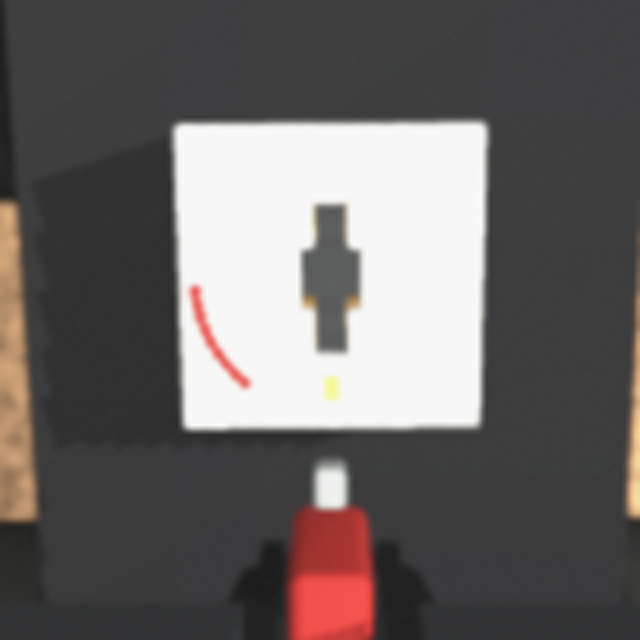

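```bash
python3 -c "
from h import *
s=status.state();r=rot(s)
c,rd,b,w=look()
def tl(X): return r.inv().apply(np.array(X)-s['eef_pos']).round(2)
h=c['img'].astype(int)
# lug tip: bright grey rows
g=cv2.cvtColor(c['img'],cv2.COLOR_BGR2GRAY)
for v in (213,216,219,221):
    row=g[v,262:296]; k=np.where(row>130)[0]+262; print('lug',v,k.min(),k.max(),tl(onz(c,k.mean(),v,s['eef_pos'][2]-51)))
for v in (226,230,236,240,246,250):
    k=np.where(rd[v,255:305])[0]+255; print('bow',v,k.min(),k.max(),tl(onz(c,k.mean(),v,s['eef_pos'][2]+17)))
d=g<110
for v in (150,154,178,182):
    k=np.where(d[v,262:296])[0]+262; print('slot',v,k.min(),k.max(),tl(onz(c,k.mean(),v,113)))
for v in (162,166,170):
    k=np.where(d[v,262:296])[0]+262; print('hole',v,k.min(),k.max(),tl(onz(c,k.mean(),v,113)))
k=np.where(d[140:192,279])[0]+140;print('slotv',k.min(),k.max(),tl(onz(c,279,k.min()-.5,113)),tl(onz(c,279,k.max()+.5,113)))
# key tip lug end front expected at tool y=+13, x=55 and x=47
for X in([55.1,13,0],[47,13,0],[-17,18,0],[13,18,0]):print('pred',X,proj(c,s['eef_pos']+r.apply(X)))
"
```

```text
lug 213 275 281 [51.   10.86  1.07]
lug 216 274 282 [51.    8.76  1.08]
lug 219 275 282 [51.    6.64  1.42]
lug 221 275 282 [51.    5.23  1.42]
bow 226 270 287 [-17.    23.48   1.29]
bow 230 270 287 [-17.    21.54   1.29]
bow 236 269 288 [-17.    18.6    1.29]
bow 240 268 288 [-17.    16.63   1.06]
bow 246 268 289 [-17.    13.65   1.3 ]
bow 250 268 289 [-17.    11.65   1.3 ]
slot 150 276 281 [83.18 50.35  1.43]
slot 154 276 281 [83.18 47.42  1.43]
slot 178 276 280 [83.18 29.42  1.07]
slot 182 276 281 [83.18 26.35  1.45]
hole 162 272 284 [83.18 41.49  1.06]
hole 166 272 284 [83.18 38.5   1.06]
hole 170 275 282 [83.18 35.49  1.44]
slotv 148 182 [83.18 52.18  1.79] [83.18 25.97  1.83]
pred [55.1, 13, 0] [276.43267486 208.39145012]
pred [47, 13, 0] [276.37682147 211.49571173]
pred [-17, 18, 0] [275.72000878 237.22779068]
pred [13, 18, 0] [276.08143968 218.88186293]
```

Request:
{"name": "apply_moves", "arguments": {
  "increments": [
    [1,0,15,0,0],
    [1,5,15,0,0],
    [1,8,11,0,0],
    [1,7,0,0,0],
    [1,2,0,0,0],
    [1,0,0,0,0],
    [1,0,0,0,0]
  ]
}}

```text
t: 10.1
eef_pos: [589.0, 82.8, 174.2]
tcp_rot: [-1.629, 1.57, -0.323]
ft_force: [-0.4, 0.0, -0.4]
opening: 0.103
```

```bash
python3 -c "
from h import *
plan([588,83,145],-15)
s=status.state();r=rot(s)
c,rd,b,w=look('11.png')
for X in([55.1,13,0],[47,13,0],[-17,18,0],[13,18,0]):print('pred',X,proj(c,s['eef_pos']+r.apply(X)))
g=cv2.cvtColor(c['img'],cv2.COLOR_BGR2GRAY)
print(g[185:235,276:281])
cv2.imwrite('pics/12.png',cv2.resize(c['img'][170:250,239:319],(640,640),interpolation=2))
"
```

```text
pos [589.01  82.78 174.19] down [ 3.e-04 -1.e-04 -1.e+00] jaw 74.85 shift [29.19  1.05 -0.05] turn+cw -0.15 j [ 0.029  0.504  1.693 -0.     0.945 -1.278] t 10.1 op 0.103
F [-0.41  0.02 -0.37] M [ 0.075 -0.16  -0.027]
pred [55.1, 13, 0] [276.43786153 208.35303764]
pred [47, 13, 0] [276.38215513 211.45684476]
pred [-17, 18, 0] [275.72733492 237.18332427]
pred [13, 18, 0] [276.08776323 218.8407631 ]
[[142 142 143 143 142]
 [211 212 213 213 212]
 [241 242 242 242 242]
 [246 246 247 246 246]
 [247 247 247 247 247]
 [247 247 247 247 247]
 [247 247 247 247 247]
 [247 247 247 247 247]
 [247 247 247 247 247]
 [247 247 247 247 247]
 [247 247 247 247 247]
 [247 247 247 247 247]
 [247 247 247 247 247]
 [247 247 247 247 247]
 [247 247 247 247 247]
 [247 247 247 247 247]
 [247 247 247 247 247]
 [247 247 247 247 247]
 [247 247 247 247 247]
 [246 247 247 247 247]
 [240 240 241 241 240]
 [178 176 177 177 177]
 [111 108 108 109 109]
 [ 93  93  93  93  93]
 [ 92  93  93  94  93]
 [102 104 106 107 106]
 [122 128 131 134 134]
 [149 156 160 162 164]
 [192 201 201 203 201]
 [226 232 232 233 231]
 [233 238 240 240 239]
 [233 239 240 241 240]
 [233 239 240 241 240]
 [233 239 240 241 240]
 [233 239 240 241 240]
 [233 239 240 241 240]
 [229 236 237 239 237]
 [204 215 218 219 217]
 [132 139 141 142 141]
 [ 85  86  87  89  89]
 [ 80  83  83  84  85]
 [ 81  82  84  85  86]
 [ 82  84  84  86  86]
 [ 82  84  85  86  85]
 [ 83  84  86  85  87]
 [ 84  85  85  86  86]
 [ 85  84  85  86  86]
 [ 85  86  86  87  86]
 [ 85  85  86  87  87]
 [ 86  86  87  87  87]]
```

View pics/12.png

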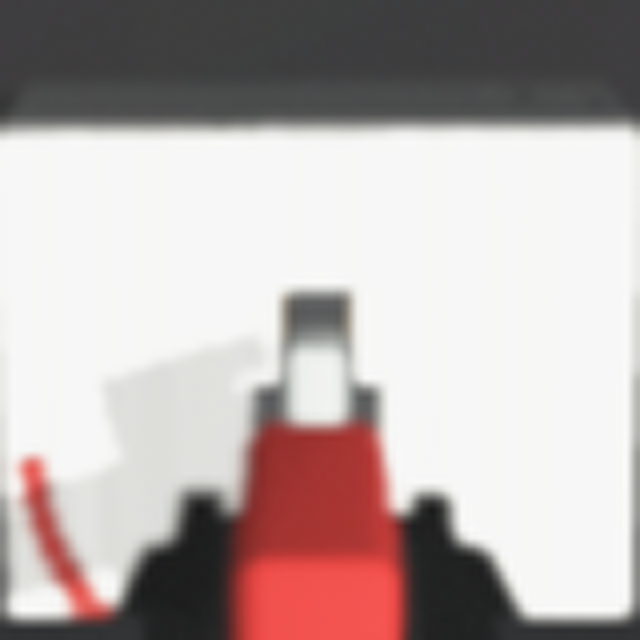

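Request:
{"name": "apply_moves", "arguments": {
  "increments": [
    [1,3,-0.4,0,0],
    [1,2,0,0,0],
    [1,0,0,0,0],
    [1,0.5,0,0,0],
    [1,0.5,0,0,0],
    [1,0.5,0,0,0],
    [1,0,0,0,0]
  ]
}}

```text
t: 10.85
eef_pos: [588.9, 82.8, 167.6]
tcp_rot: [-2.976, 1.571, -1.67]
ft_force: [-0.2, -0.5, 0.2]
opening: 0.106
```

Request:
{"name": "apply_moves", "arguments": {
  "increments": [
    [1,0.5,0,0,0],
    [1,0.5,0,0,0],
    [1,0,0,0,0]
  ]
}}

```text
t: 11.15
eef_pos: [588.9, 82.8, 166.6]
tcp_rot: [2.865, 1.571, -2.111]
ft_force: [0.0, -0.0, -0.1]
opening: 0.104
```

Request:
{"name": "apply_moves", "arguments": {
  "increments": [
    [1,0.5,0,0,0],
    [1,0.5,0,0,0],
    [1,0.5,0,0,0],
    [1,0.5,0,0,0],
    [1,0,0,0,0]
  ]
}}

```text
t: 11.65
eef_pos: [588.9, 82.8, 164.5]
tcp_rot: [2.42, 1.571, -2.557]
ft_force: [-0.7, -0.1, -1.1]
opening: 0.102
```

Request:
{"name": "apply_moves", "arguments": {
  "increments": [
    [1,1,0,0,0],
    [1,1,0,0,0],
    [1,1,0,0,0],
    [1,0,0,0,0]
  ]
}}

```text
t: 12.05
eef_pos: [588.8, 82.8, 161.4]
tcp_rot: [2.136, 1.571, -2.84]
ft_force: [0.1, 0.9, -0.6]
opening: 0.104
```

Request:
{"name": "apply_moves", "arguments": {
  "increments": [
    [1,1.5,0,0,0],
    [1,1.5,0,0,0],
    [1,1.5,0,0,0],
    [1,1,0,0,0],
    [1,0,0,0,0]
  ]
}}

```text
t: 12.55
eef_pos: [588.8, 82.8, 155.9]
tcp_rot: [2.178, 1.571, -2.799]
ft_force: [-0.2, 0.1, -0.9]
opening: 0.104
```

Request:
{"name": "apply_moves", "arguments": {
  "increments": [
    [1,1.5,0,0,0],
    [1,1.5,0,0,0],
    [1,1.5,0,0,0],
    [1,1.5,0,0,0],
    [1,0,0,0,0]
  ]
}}

```text
t: 13.05
eef_pos: [588.8, 82.8, 149.8]
tcp_rot: [2.13, 1.57, -2.847]
ft_force: [-0.1, 0.9, 0.0]
opening: 0.104
```

Request:
{"name": "apply_moves", "arguments": {
  "increments": [
    [1,1,0,0,0],
    [1,1,0,0,0],
    [1,1,0,0,0],
    [1,0,0,0,0]
  ]
}}

```text
t: 13.45
eef_pos: [588.8, 82.8, 146.9]
tcp_rot: [2.288, 1.571, -2.689]
ft_force: [0.3, -0.7, -0.3]
opening: 0.107
```

Now feel for the floor.

Request:
{"name": "apply_moves", "arguments": {
  "increments": [
    [1,0.5,0,0,0],
    [1,0.5,0,0,0],
    [1,0.5,0,0,0],
    [1,0.3,0,0,0],
    [1,0,0,0,0]
  ]
}}

```text
t: 13.95
eef_pos: [588.9, 82.8, 145.3]
tcp_rot: [2.951, 1.571, -2.026]
ft_force: [0.7, -0.4, 0.5]
opening: 0.1
```

Request:
{"name": "apply_moves", "arguments": {
  "increments": [
    [1,0.3,0,0,0],
    [1,0.2,0,0,0],
    [1,0,0,0,0]
  ]
}}

```text
t: 14.25
eef_pos: [588.9, 82.8, 144.8]
tcp_rot: [2.943, 1.571, -2.033]
ft_force: [-0.8, 0.2, -0.1]
opening: 0.1
```

Request:
{"name": "apply_moves", "arguments": {
  "increments": [
    [1,0.3,0,0,0],
    [1,0,0,0,0]
  ]
}}

```text
t: 14.45
eef_pos: [588.9, 82.8, 144.5]
tcp_rot: [-2.511, 1.571, -1.204]
ft_force: [0.0, 0.5, -0.4]
opening: 0.105
```

Request:
{"name": "apply_moves", "arguments": {
  "increments": [
    [1,0.3,0,0,0],
    [1,0,0,0,0]
  ]
}}

```text
t: 14.65
eef_pos: [588.9, 82.8, 144.1]
tcp_rot: [2.873, 1.571, -2.103]
ft_force: [0.0, 0.3, -0.5]
opening: 0.104
```

Request:
{"name": "apply_moves", "arguments": {
  "increments": [
    [1,0.3,0,0,0],
    [1,0,0,0,0]
  ]
}}

```text
t: 14.85
eef_pos: [588.9, 82.8, 144.1]
tcp_rot: [-1.695, 1.571, -0.388]
ft_force: [-0.2, -1.4, 2.9]
opening: 0.104
```

Request:
{"name": "apply_moves", "arguments": {
  "increments": [
    [1,0.3,0,0,0],
    [1,0,0,0,0]
  ]
}}

```text
t: 15.05
eef_pos: [588.9, 82.8, 144.1]
tcp_rot: [-1.469, 1.57, -0.163]
ft_force: [-2.0, -0.0, 6.4]
opening: 0.1
```

Request:
{"name": "apply_moves", "arguments": {
  "increments": [
    [1,-0.5,0,0,2],
    [1,0,0,0,3],
    [1,0,0,0,3],
    [1,0,0,0,0]
  ]
}}

```text
t: 15.45
eef_pos: [589.0, 83.0, 144.1]
tcp_rot: [-0.753, 1.57, 0.413]
ft_force: [0.3, -0.0, 0.4]
opening: 0.103
```

```bash
python3 -c "
from h import *
plan([588.9,82.8,144.1],-15)"
```

```text
pos [589.02  82.98 144.1 ] down [ 4.e-04  2.e-04 -1.e+00] jaw 66.82 shift [ 0.    0.04 -0.21] turn+cw -8.18 j [ 0.029  0.54   1.721  0.     0.88  -1.137] t 15.45 op 0.103
F [ 0.29 -0.01  0.4 ] M [ 0.332 -0.251  0.061]
```

Request:
{"name": "apply_moves", "arguments": {
  "increments": [
    [1,0,0,0,4],
    [1,0,0,0,4],
    [1,0,0,0,4],
    [1,0,0,0,0]
  ]
}}

```text
t: 15.85
eef_pos: [589.1, 83.0, 144.1]
tcp_rot: [-0.511, 1.57, 0.447]
ft_force: [0.8, 2.3, 1.1]
opening: 0.102
```

```bash
python3 -c "
from h import *
plan([588.9,82.8,144.1],-15)"
```

```text
pos [589.06  83.03 144.12] down [ 5.e-04  2.e-04 -1.e+00] jaw 54.88 shift [ 0.02  0.   -0.29] turn+cw -20.12 j [ 0.029  0.54   1.721  0.     0.88  -0.929] t 15.85 op 0.102
F [0.8  2.3  1.08] M [ 0.565 -0.366  0.025]
```

Request:
{"name": "apply_moves", "arguments": {
  "increments": [
    [1,0,0,0,4],
    [1,0,0,0,4],
    [1,0,0,0,4],
    [1,0,0,0,0]
  ]
}}

```text
t: 16.25
eef_pos: [589.1, 83.0, 144.2]
tcp_rot: [-0.276, 1.57, 0.474]
ft_force: [1.0, 3.3, -0.1]
opening: 0.102
```

```bash
python3 -c "
from h import *
plan([588.9,82.8,144.1],-15)"
```

```text
pos [589.07  83.03 144.15] down [ 5.e-04  2.e-04 -1.e+00] jaw 42.96 shift [ 0.05 -0.05 -0.29] turn+cw -32.04 j [ 0.029  0.54   1.721  0.     0.88  -0.721] t 16.25 op 0.102
F [ 0.97  3.26 -0.06] M [ 0.7   -0.352  0.063]
```

Request:
{"name": "apply_moves", "arguments": {
  "increments": [
    [1,0,0.2,0.3,0],
    [1,0,0,0,3],
    [1,0,0,0,0]
  ]
}}

```text
t: 16.55
eef_pos: [589.1, 83.2, 144.1]
tcp_rot: [-0.938, 1.57, -0.24]
ft_force: [1.5, 1.4, 0.5]
opening: 0.105
```

```bash
python3 -c "
from h import *
plan([588.9,82.8,144.1],-15)"
```

```text
pos [589.12  83.16 144.13] down [ 4.e-04 -1.e-04 -1.e+00] jaw 39.96 shift [ 0.03 -0.14 -0.4 ] turn+cw -35.04 j [ 0.029  0.54   1.721 -0.     0.88  -0.668] t 16.55 op 0.105
F [1.47 1.43 0.46] M [ 0.524 -0.564  0.051]
```

Request:
{"name": "apply_moves", "arguments": {
  "increments": [
    [1,0,0,0.1,3],
    [1,0,0,0,0]
  ]
}}

```text
t: 16.75
eef_pos: [589.2, 83.2, 144.1]
tcp_rot: [-1.012, 1.57, -0.367]
ft_force: [1.2, 2.9, 1.5]
opening: 0.104
```

```bash
python3 -c "
from h import *
plan([588.9,82.8,144.1],-15)"
```

```text
pos [589.19  83.22 144.12] down [ 3.e-04 -1.e-04 -1.e+00] jaw 36.97 shift [ 0.02 -0.16 -0.48] turn+cw -38.03 j [ 0.029  0.54   1.721 -0.     0.88  -0.616] t 16.75 op 0.104
F [1.21 2.9  1.53] M [ 0.556 -0.527  0.076]
```

Request:
{"name": "apply_moves", "arguments": {
  "increments": [
    [1,0,0,0,2],
    [1,0,0,0,0]
  ]
}}

```text
t: 16.95
eef_pos: [589.1, 83.2, 144.1]
tcp_rot: [-1.131, 1.571, -0.52]
ft_force: [2.0, 2.3, 0.3]
opening: 0.105
```

```bash
python3 -c "
from h import *
plan([588.9,82.8,144.1],-15)"
```

```text
pos [589.13  83.21 144.11] down [ 2.e-04 -1.e-04 -1.e+00] jaw 35.0 shift [ 0.01 -0.21 -0.42] turn+cw -40.0 j [ 0.029  0.54   1.721 -0.     0.88  -0.581] t 16.95 op 0.105
F [1.98 2.28 0.3 ] M [ 0.532 -0.518  0.023]
```

Request:
{"name": "apply_moves", "arguments": {
  "increments": [
    [1,0,0,0.3,3],
    [1,0,0,0,0]
  ]
}}

```text
t: 17.15
eef_pos: [589.4, 83.4, 144.1]
tcp_rot: [-1.206, 1.571, -0.648]
ft_force: [1.6, 1.9, 0.5]
opening: 0.102
```

```bash
python3 -c "
from h import *
plan([588.9,82.8,144.1],-15)"
```

```text
pos [589.4   83.35 144.11] down [ 2.e-04 -2.e-04 -1.e+00] jaw 31.97 shift [ 0.01 -0.21 -0.72] turn+cw -43.03 j [ 0.03   0.541  1.72  -0.     0.881 -0.528] t 17.15 op 0.102
F [1.57 1.91 0.5 ] M [ 0.425 -0.547  0.041]
```

Request:
{"name": "apply_moves", "arguments": {
  "increments": [
    [1,0,0,0,3],
    [1,0,0,0,0]
  ]
}}

```text
t: 17.35
eef_pos: [589.4, 83.4, 144.1]
tcp_rot: [-1.314, 1.571, -0.808]
ft_force: [1.8, 1.1, 0.5]
opening: 0.107
```

```bash
python3 -c "
from h import *
plan([588.9,82.8,144.1],-15)"
```

```text
pos [589.35  83.36 144.11] down [ 1.e-04 -1.e-04 -1.e+00] jaw 28.98 shift [ 0.01 -0.28 -0.67] turn+cw -46.02 j [ 0.03   0.541  1.72  -0.     0.881 -0.476] t 17.35 op 0.107
F [1.78 1.13 0.48] M [ 0.411 -0.525  0.084]
```

Request:
{"name": "apply_moves", "arguments": {
  "increments": [
    [1,0,0,0.1,3],
    [1,0,0,0,0]
  ]
}}

```text
t: 17.55
eef_pos: [589.4, 83.4, 144.1]
tcp_rot: [-1.298, 1.571, -0.844]
ft_force: [2.2, 2.6, 0.4]
opening: 0.101
```

```bash
python3 -c "
from h import *
plan([588.9,82.8,144.1],-15)"
```

```text
pos [589.44  83.39 144.12] down [ 1.e-04 -2.e-04 -1.e+00] jaw 25.98 shift [ 0.03 -0.3  -0.74] turn+cw -49.02 j [ 0.03   0.541  1.72  -0.     0.881 -0.424] t 17.55 op 0.101
F [2.21 2.61 0.36] M [ 0.396 -0.553  0.086]
```

Request:
{"name": "apply_moves", "arguments": {
  "increments": [
    [1,0,0,0.1,2],
    [1,0,0,0,0]
  ]
}}

```text
t: 17.75
eef_pos: [589.5, 83.4, 144.1]
tcp_rot: [-1.452, 1.571, -1.033]
ft_force: [2.1, 1.9, -0.3]
opening: 0.105
```

```bash
python3 -c "
from h import *
plan([588.9,82.8,144.1],-15)"
```

```text
pos [589.52  83.43 144.12] down [ 1.e-04 -2.e-04 -1.e+00] jaw 24.01 shift [ 0.02 -0.32 -0.83] turn+cw -50.99 j [ 0.03   0.541  1.72  -0.     0.881 -0.389] t 17.75 op 0.105
F [ 2.12  1.87 -0.25] M [ 0.329 -0.574  0.013]
```

```bash
cat > av.py <<'E'
from h import *
F=[];
for i in range(4):
    s=status.state();F.append(np.r_[s['ft_force'],s['moment']]); imaging.read_camera('top')
z=rot(s).apply([0,0,1]);print('jaw',round(float(np.degrees(np.arctan2(z[1],z[0]))),2),'F,M',np.mean(F,0).round(3),'pos',s['eef_pos'].round(2),s['t'])
E
python3 av.py
```

```text
jaw 23.99 F,M [ 2.01   1.61   0.294  0.353 -0.609  0.026] pos [589.51  83.45 144.13] 17.9
```

Request:
{"name": "apply_moves", "arguments": {
  "increments": [
    [1,0,0,0.2,3],
    [1,0,0,0,0]
  ]
}}

```text
t: 18.15
eef_pos: [589.7, 83.5, 144.1]
tcp_rot: [-1.945, 1.571, -1.581]
ft_force: [1.6, 1.9, 0.4]
opening: 0.104
```

```bash
python3 av.py
```

```text
jaw 20.96 F,M [ 1.512  1.387  0.655  0.284 -0.556  0.011] pos [589.64  83.51 144.12] 18.3
```

Request:
{"name": "apply_moves", "arguments": {
  "increments": [
    [1,0,0,0,2],
    [1,0,0,0,0]
  ]
}}

```text
t: 18.55
eef_pos: [589.7, 83.5, 144.1]
tcp_rot: [-0.999, 1.571, -0.67]
ft_force: [3.0, 0.4, 0.8]
opening: 0.102
```

```bash
python3 av.py
```

```text
jaw 18.93 F,M [ 2.657  1.001  0.576  0.216 -0.731  0.061] pos [589.74  83.54 144.13] 18.7
```

Request:
{"name": "apply_moves", "arguments": {
  "increments": [
    [1,0,0,0.3,3],
    [1,0,0,0,0]
  ]
}}

```text
t: 18.95
eef_pos: [589.9, 83.6, 144.1]
tcp_rot: [-2.512, 1.57, -2.235]
ft_force: [1.2, 0.8, 0.8]
opening: 0.102
```

```bash
python3 av.py
```

```text
jaw 15.95 F,M [ 1.316  0.256  1.357  0.035 -0.477  0.103] pos [589.86  83.56 144.11] 19.1
```

Request:
{"name": "apply_moves", "arguments": {
  "increments": [
    [1,0,0,0,2],
    [1,0,0,0,0]
  ]
}}

```text
t: 19.35
eef_pos: [589.9, 83.6, 144.1]
tcp_rot: [-1.962, 1.571, -1.72]
ft_force: [1.9, 0.2, 1.5]
opening: 0.102
```

```bash
python3 av.py
```

```text
jaw 13.93 F,M [ 1.877 -0.137  1.619 -0.075 -0.441  0.16 ] pos [589.9   83.6  144.12] 19.5
```

Request:
{"name": "apply_moves", "arguments": {
  "increments": [
    [1,0,0,-0.1,-3.5],
    [1,0,0,-0.2,-3.5],
    [1,0,0,-0.1,-3.5],
    [1,0,0,-0.2,-3.5],
    [1,0,0,-0.1,-3.5],
    [1,0,0,-0.2,-4],
    [1,0,0,-0.1,-4],
    [1,0,0,-0.1,-3.5],
    [1,0,0,0,0]
  ]
}}

```text
t: 20.45
eef_pos: [589.1, 83.3, 144.1]
tcp_rot: [-0.392, 1.57, 0.357]
ft_force: [2.9, 1.5, 0.2]
opening: 0.105
```

```bash
python3 av.py
```

```text
jaw 42.77 F,M [ 3.154  1.311  0.548  0.293 -0.772 -0.025] pos [589.11  83.28 144.11] 20.6
```

Request:
{"name": "apply_moves", "arguments": {
  "increments": [
    [1,0,-0.2,0,-4],
    [1,0,0,0,-4],
    [1,0,0,-0.1,-4],
    [1,0,0,0,-4],
    [1,0,0,0,0]
  ]
}}

```text
t: 21.15
eef_pos: [589.0, 83.1, 144.1]
tcp_rot: [1.047, 1.571, 2.074]
ft_force: [2.2, 2.5, 1.4]
opening: 0.105
```

```bash
python3 av.py
```

```text
jaw 58.73 F,M [ 2.206  1.537  0.596  0.391 -0.61  -0.016] pos [588.99  83.02 144.12] 21.3
```

Request:
{"name": "apply_moves", "arguments": {
  "increments": [
    [1,0,0,0,-4],
    [1,0,0,-0.1,-4],
    [1,0,0,0,-4],
    [1,0,0,-0.1,-4],
    [1,0,0,0,0]
  ]
}}

```text
t: 21.85
eef_pos: [588.9, 82.8, 144.1]
tcp_rot: [2.09, 1.571, -2.886]
ft_force: [1.5, 1.2, 1.6]
opening: 0.1
```

```bash
python3 av.py
```

```text
jaw 74.72 F,M [ 1.452  1.681  1.428  0.388 -0.494 -0.027] pos [588.88  82.78 144.12] 22.0
```

Request:
{"name": "apply_moves", "arguments": {
  "increments": [
    [1,0,0,0,-2],
    [1,0,0,0,-1],
    [1,0,0,0,0]
  ]
}}

```text
t: 22.35
eef_pos: [588.9, 82.8, 144.1]
tcp_rot: [2.428, 1.571, -2.497]
ft_force: [0.5, 1.6, 1.4]
opening: 0.101
```

```bash
python3 av.py
```

```text
jaw 77.81 F,M [ 0.148  1.424  2.116  0.459 -0.348 -0.039] pos [588.89  82.78 144.11] 22.5
```

Request:
{"name": "apply_moves", "arguments": {
  "increments": [
    [1,0,0,0,-1],
    [1,0,0,0,-0.5],
    [1,0,0,0,0]
  ]
}}

```text
t: 22.85
eef_pos: [588.9, 82.8, 144.1]
tcp_rot: [2.211, 1.571, -2.686]
ft_force: [0.5, 1.5, 2.5]
opening: 0.106
```

```bash
python3 av.py
```

```text
jaw 79.35 F,M [ 0.556  1.577  1.968  0.402 -0.222 -0.04 ] pos [588.9   82.78 144.1 ] 23.0
```

Request:
{"name": "apply_moves", "arguments": {
  "increments": [
    [1,0,0,0,2],
    [1,0,0,0.1,2.5],
    [1,0,0,0,0],
    [1,-1,0,0,0],
    [1,-1,0,0,0],
    [1,-1,0,0,0],
    [1,0,0,0,0]
  ]
}}

```text
t: 23.75
eef_pos: [589.0, 82.8, 147.2]
tcp_rot: [-2.78, 1.571, -1.474]
ft_force: [-0.7, 0.1, -0.2]
opening: 0.105
```

```bash
python3 av.py
```

```text
jaw 74.87 F,M [-0.054 -0.221 -0.333  0.056 -0.166 -0.01 ] pos [588.92  82.9  147.02] 23.9
```

Request:
{"name": "apply_moves", "arguments": {
  "increments": [
    [1,-1,0,0,0],
    [1,-1,0,0,0],
    [1,-1,0,0,0],
    [1,0,0,0,0]
  ]
}}

```text
t: 24.35
eef_pos: [589.0, 82.9, 150.3]
tcp_rot: [-1.568, 1.571, -0.261]
ft_force: [0.2, -0.7, 0.3]
opening: 0.105
```

Request:
{"name": "apply_moves", "arguments": {
  "increments": [
    [1,-1,0,0,0],
    [1,-1,0,0,0],
    [1,-0.5,0,0,0],
    [1,0,0,0,0]
  ]
}}

```text
t: 24.75
eef_pos: [589.0, 82.9, 152.7]
tcp_rot: [-1.875, 1.571, -0.569]
ft_force: [0.7, 0.4, -0.6]
opening: 0.104
```

```bash
python3 av.py
```

```text
jaw 74.86 F,M [ 0.177 -0.334 -0.358  0.081 -0.17  -0.003] pos [588.96  82.87 152.58] 24.9
```

Request:
{"name": "apply_moves", "arguments": {
  "increments": [
    [1,-1,0,0,0],
    [1,-1,0,0,0],
    [1,-1,0,0,0],
    [1,0,0,0,0]
  ]
}}

```text
t: 25.35
eef_pos: [589.1, 82.9, 155.8]
tcp_rot: [-1.564, 1.57, -0.257]
ft_force: [0.6, 0.8, -0.3]
opening: 0.102
```

Request:
{"name": "apply_moves", "arguments": {
  "increments": [
    [1,-1,0,0,0],
    [1,-1,0,0,0],
    [1,-1,0,0,0],
    [1,0,0,0,0]
  ]
}}

```text
t: 25.75
eef_pos: [589.1, 82.9, 158.8]
tcp_rot: [-1.68, 1.571, -0.373]
ft_force: [-0.0, -0.5, -0.8]
opening: 0.103
```

Request:
{"name": "apply_moves", "arguments": {
  "increments": [
    [1,-2,0,0,0],
    [1,-2,0,0,0],
    [1,-2,0,0,0],
    [1,-3,0,0,0],
    [1,-5,0,0,0],
    [1,-10,0,0,0],
    [1,-12,0,0,0],
    [1,0,0,0,0],
    [1,0,0,0,0]
  ]
}}

```text
t: 26.65
eef_pos: [589.1, 82.9, 195.1]
tcp_rot: [-1.374, 1.57, -0.067]
ft_force: [-0.3, -0.6, 0.1]
opening: 0.105
```

```bash
python3 -c "
from h import *
plan([489.8,-213.1,190],-15.14)
a=shot('top','13.png');p=proj(a,[589,83,113]).astype(int)
cv2.imwrite('pics/14.png',cv2.resize(a['img'][p[1]-30:p[1]+30,p[0]-35:p[0]+35],(700,600),interpolation=2))
s=shot('scene');p=proj(s,[589,83,113]).astype(int)
cv2.imwrite('pics/14.png',cv2.resize(s['img'][p[1]-40:p[1]+30,p[0]-35:p[0]+35],(600,600),interpolation=2))
"
```

```text
pos [589.05  82.89 195.11] down [ 9.e-04 -1.e-04 -1.e+00] jaw 74.86 shift [   5.03   18.51 -311.64] turn+cw 0.0 j [ 0.029  0.48   1.671 -0.     0.99  -1.278] t 26.65 op 0.105
F [-0.34 -0.58  0.09] M [ 0.015 -0.124 -0.005]
```

View pics/14.png

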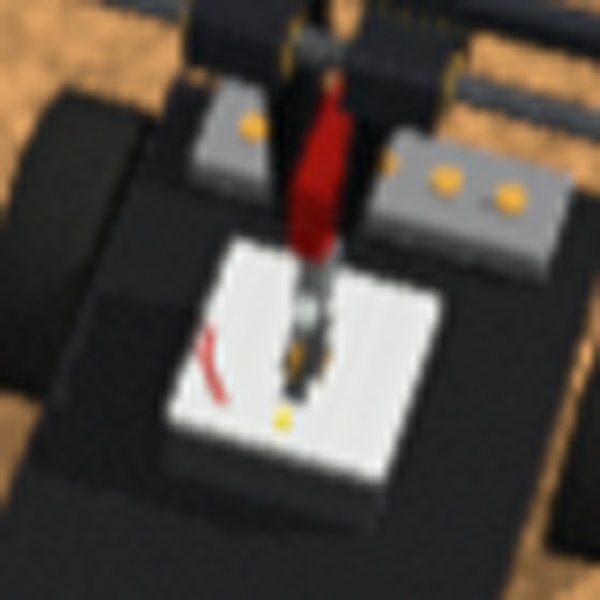

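Request:
{"name": "apply_moves", "arguments": {
  "increments": [
    [1,0,1,-20,0],
    [1,0,2,-35,0],
    [1,0,3,-45,0],
    [1,0,3,-48,0],
    [1,0,3,-48,0],
    [1,0,2.5,-45,0],
    [1,0,2,-35,0],
    [1,0,1,-20,0],
    [1,0,1,-12,0],
    [1,0,0,-3.5,0]
  ]
}}

```text
t: 27.75
eef_pos: [489.4, -213.7, 194.3]
tcp_rot: [1.5, 1.57, 2.805]
ft_force: [-0.4, 0.6, -0.4]
opening: 0.1
```

Request:
{"name": "apply_moves", "arguments": {
  "increments": [
    [1,20,0,0,0],
    [1,25,0,0,0],
    [1,25,0,0,0],
    [1,20,0,0,0],
    [1,10,0,0,0],
    [1,2,0,0,0],
    [1,0,0,0,0],
    [1,0,0,0,0],
    [1,0,0,0,0]
  ]
}}

```text
t: 28.65
eef_pos: [490.1, -213.1, 93.5]
tcp_rot: [-1.898, 1.569, -0.591]
ft_force: [-0.7, 0.7, -1.1]
opening: 0.103
```

```bash
python3 -c "
from h import *
plan([489.8,-213.1,90],-15.14)"
```

```text
pos [ 490.09 -213.09   93.46] down [ 1.2e-03 -8.0e-04 -1.0e+00] jaw 74.86 shift [ 3.46  0.28 -0.09] turn+cw 0.0 j [-0.534  0.542  1.913 -0.     0.685 -1.84 ] t 28.65 op 0.103
F [-0.67  0.71 -1.13] M [-0.005 -0.205 -0.047]
```

Request:
{"name": "apply_moves", "arguments": {
  "increments": [
    [1,3,0.2,0,0],
    [1,3,0,0,0],
    [1,0,0,0,0],
    [1,1,0,0,0],
    [1,1,0,0,0],
    [1,1,0,0,0],
    [1,1,0,0,0],
    [1,0,0,0,0]
  ]
}}

```text
t: 29.45
eef_pos: [489.6, -213.0, 82.5]
tcp_rot: [2.911, 1.571, -2.065]
ft_force: [-0.8, 0.5, -0.5]
opening: 0.105
```

Request:
{"name": "apply_moves", "arguments": {
  "increments": [
    [1,1,0,0,0],
    [1,1,0,0,0],
    [1,1,0,0,0],
    [1,0,0,0,0]
  ]
}}

```text
t: 29.85
eef_pos: [489.6, -213.0, 79.5]
tcp_rot: [-3.037, 1.571, -1.731]
ft_force: [-0.5, -1.3, -0.8]
opening: 0.104
```

```bash
python3 -c "
from h import *
plan([489.8,-213.1,63.1],-15.14)"
```

```text
pos [ 489.57 -212.97   79.52] down [-0.e+00 -1.e-04 -1.e+00] jaw 74.86 shift [16.42 -0.26 -0.06] turn+cw -0.0 j [-0.534  0.564  1.923 -0.     0.655 -1.84 ] t 29.85 op 0.104
F [-0.48 -1.31 -0.78] M [-0.183 -0.192  0.018]
```

Inside the pocket; continue down to the floor.

Request:
{"name": "apply_moves", "arguments": {
  "increments": [
    [1,2,-0.2,0,0],
    [1,2,0,0,0],
    [1,2,0,0,0],
    [1,2,0,0,0],
    [1,2,0,0,0],
    [1,2,0,0,0],
    [1,1.5,0,0,0],
    [1,1,0,0,0],
    [1,0,0,0,0]
  ]
}}

```text
t: 30.75
eef_pos: [489.7, -213.0, 65.0]
tcp_rot: [2.503, 1.571, -2.473]
ft_force: [-0.2, -2.5, -1.7]
opening: 0.103
```

Request:
{"name": "apply_moves", "arguments": {
  "increments": [
    [1,0.5,0,0,0],
    [1,0.5,0,0,0],
    [1,0.5,0,0,0],
    [1,0.3,0,0,0],
    [1,0,0,0,0]
  ]
}}

```text
t: 31.25
eef_pos: [489.8, -213.0, 63.3]
tcp_rot: [-2.19, 1.571, -0.884]
ft_force: [-0.3, -3.5, 1.3]
opening: 0.106
```

```bash
python3 av.py
```

```text
jaw 74.86 F,M [-0.323 -3.575  0.894 -0.665 -0.016 -0.007] pos [ 489.79 -213.05   63.33] 31.4
```

Request:
{"name": "apply_moves", "arguments": {
  "increments": [
    [1,0,0,-0.3,0],
    [1,0.3,0,0,0],
    [1,0.2,0,0,0],
    [1,0,0,0,0]
  ]
}}

```text
t: 31.85
eef_pos: [489.6, -213.1, 63.1]
tcp_rot: [0.734, 1.571, 2.041]
ft_force: [-0.8, -0.3, 4.9]
opening: 0.104
```

```bash
python3 av.py
```

```text
jaw 74.86 F,M [-8.500e-01 -8.550e-01  5.184e+00 -1.430e-01  9.200e-02  4.000e-03] pos [ 489.67 -213.09   63.08] 32.0
```

Seated at the same height as when gripped (63.1), floor felt at 5 N. Open and rise.

Request:
{"name": "apply_moves", "arguments": {
  "increments": [
    [1,-0.5,0,0,0],
    [0.8,0,0,0,0],
    [0.8,0,0,0,0],
    [0.6,0,0,0,0],
    [0.4,0,0,0,0],
    [0,0,0,0,0],
    [0,0,0,0,0],
    [0,0,0,0,0],
    [0,0,0,0,0],
    [0,0,0,0,0]
  ]
}}

```text
t: 33.05
eef_pos: [489.7, -213.3, 63.3]
tcp_rot: [-2.537, 1.571, -1.23]
ft_force: [-0.2, 0.2, -0.8]
opening: 0.731
```

Request:
{"name": "apply_moves", "arguments": {
  "increments": [
    [0,0,0,0,0],
    [0,-5,0,0,0],
    [0,-10,0,0,0],
    [0,-20,0,0,0],
    [0,-25,0,0,0],
    [0,-25,0,0,0],
    [0,-20,0,0,0],
    [0,0,0,0,0],
    [0,0,0,0,0]
  ]
}}

```text
t: 33.95
eef_pos: [489.6, -213.2, 168.7]
tcp_rot: [-1.912, 1.57, -0.605]
ft_force: [-0.1, -0.1, 0.7]
opening: 1.0
```

```bash
python3 -c "
from h import *
plan([489.8,-213.1,150],-15.14)
c,r,b,w=look()
print(rect(c,r,80),rect(c,b,30))
s=shot('scene');p=proj(s,[490,-213,50]).astype(int)
t=shot('top')
q=proj(t,[589,83,113]).astype(int)
cv2.imwrite('pics/15.png',np.hstack([cv2.resize(c['img'][120:270,200:350],(400,400),interpolation=2),cv2.resize(s['img'][p[1]-30:p[1]+30,p[0]-30:p[0]+30],(400,400),interpolation=2)]))
"
```

```text
pos [ 489.61 -213.22  168.73] down [ 9.e-04 -6.e-04 -1.e+00] jaw 74.86 shift [18.73 -0.13  0.17] turn+cw -0.0 j [-0.534  0.432  1.847 -0.     0.862 -1.841] t 33.95 op 1.0
F [-0.06 -0.07  0.73] M [ 0.082 -0.182 -0.021]
((487.9335021972656, -211.67031860351562), (12.66403579711914, 38.647743225097656), 74.89593505859375) ((489.4804382324219, -213.07733154296875), (62.64004898071289, 84.2791748046875), 74.89594268798828)
```

View pics/15.png

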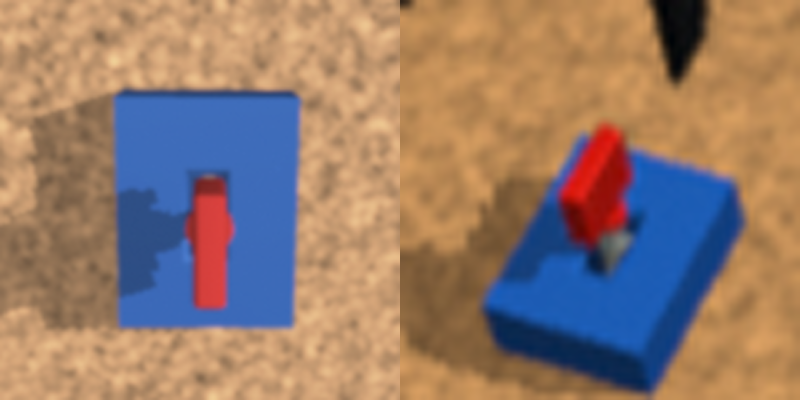

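```bash
python3 -c "
from h import *
print(env.job_done())"
```

```text
the job is handed in; nothing more can be done
None
```

The whole sequence is done and handed in at about 34 s of the allowed 72 s. The key went from holder to lock, was turned to the end contact and back home, and now stands in its holder with the gripper open and clear.

- **In the lock:** I felt the floor at tool height 144.1 mm, exactly where it was expected. Pressing there reached about 6 N. Sideways forces while turning read up to about 3.5 N.
- **End contact:** the turning moment held around 0.03–0.06 N m. It then rose with the spring's slope to 0.16 N m at about 61° of turn. That puts the contact at roughly 0.08 rad, above the 0.05 rad needed and below its hard stop. This comes from the moment alone; I took no picture of the pointer at that moment.
- **Back home:** I turned about 4.5° past home to carry the rotor through its play, then returned and drew the key out with no force above the noise. A picture afterwards showed the yellow pointer in line with the slot.
- **In the holder:** the key came down to the height it was first gripped at (63.1 mm), pressing the floor at 5 N. The last pictures show it upright in the pocket.
- **Small disagreement:** the last measurement put the bow about 0.8 mm to one side of the first, which is within the pocket's play.

I did not re-measure the tape, screwdriver or wheel at the end; the arm did not go near them.

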